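# Shut the waffle iron, switch it on and start its timer

### The job

Start the waffle iron: push its open lid down by the handle until it is fully shut, then press the rocker switch over to on (push down its outer half, the one that stands up, as far as it goes), and last press the round start key right in and let it come back up. Do not press the square stop key, and leave the bottle, the sugar shaker and the cup standing where they are, neither shifted nor lifted. Finish with the lid shut, the switch on and the hand clear.

Things in the scene. Friction and masses are not known exactly. Their poses are not given: they have to be found in the camera images.
- iron: Waffle iron, fixed: steel housing, x -200 to +155, y -160 to +160 mm about the origin on the worktop; round lid, top at z = 128 mm when shut. +x: from the controls (robot's side) back to the hinge; +y: operator's left. Flat control deck at z = 62 mm, x -200 to -90, row of controls at x = -160: rocker y = +112, unused dial (bar grip on 44 mm disc, 19 mm high) +30, start key -45, stop key -110.
- lid (a joint): Opening angle of the lid, rad: 0 = fully shut (a firm stop), 0.45 to 0.85 at the start, at most 1.3. The hinge is stiff: the lid stays at any angle where it is left. Pushing down on the handle bar takes about 1 to 10 N. The lid is a round steel disc of 210 mm diameter and 41 mm thickness.
- lid_hinge (a point): Point on the lid's hinge axis, midway along it, at x = +145, y = 0, z = 87 mm of the iron. The axis runs along the iron's y. Does not move when the lid turns.
- lid_handle (a point): Centre of the lid's handle: black bar 24 mm thick, 116 mm long along the iron's y, in front of the lid on two brackets. Turns with the lid: shut, it lies 260 mm in front of the hinge axis and 20 mm above it (z = 107 mm); open, it is up and back on a circle about that axis. Push on the bar's top and follow the circle.
- rocker (a joint): Angle of the rocker switch, rad: 0 = off (inner, right half level, outer, left half standing up), 0.4 = on (outer half level, inner half standing up). Pivot line along the iron's x, at y = +112. Stiff, it stays where it is left: press until it stops. Takes about 2 N near the outer end.
- rocker_on (a point): On the top face of the rocker's outer (+y) half, 12 mm from the pivot. Black V-shaped cap 27 (x) by 34 (y) mm in a bezel 3 mm high, 44 mm long. Outer end 14 mm above the deck when off; when on, the outer half is level, 7 mm above the deck. A broad fingertip must bear on the outer half only (centred about 20 mm outward of the pivot), or the other half holds it up. White line on it.
- start_key (a joint): How far the start key is pressed, m: 0 = up, 0.005 = right in (a firm stop). A spring returns it. Right in takes 4.2 N.
- start_top (a point): Centre of the top face of the start key: a round black push key 28 mm in diameter in a thin aluminium ring 37 mm across, its top 8 mm above the deck when up, 3 mm when right in. It moves straight down.
- stop_key (a joint): How far the stop key is pressed, m: 0 = up, 0.005 = right in. Not to be pressed.
- stop_top (a point): Centre of the top face of the stop key: a square black push key of 20 mm, its top 8 mm above the deck, 65 mm to the right of the start key. Not to be pressed.
- bottle: Standing green glass bottle, 74 mm in diameter, 290 mm high, origin at the centre of its underside. Stands loose to the left or right of the iron. To be left alone.
- shaker: Standing aluminium sugar shaker, 72 mm in diameter, 127 mm high, origin at the centre of its underside. Stands loose to the left or right of the iron. To be left alone.
- cup: White ceramic cup without handle, 84 mm across the rim, 95 mm high, origin at the centre of its underside, loose to the right of the iron. To be left alone.

How it is judged:
By the outcome, as a careful person would: the job done as asked, in the order asked, and still so for the second after the job is handed in, with the robot touching nothing.
It also fails if it takes over 48 s, if anything falls off the work surface, if the arm or the gripper's body presses on something with over 40 N, if the wrist force passes 120 N, or if a joint passes its speed limit or range.

### The arm

A 7-joint arm with a two-finger parallel gripper is mounted at the origin on the work surface. World frame = base frame: x ahead of the robot, y to its left, z up, the work surface at z = 0. Lengths are in m, angles in rad, forces in N, time in s.
With the tool pointing down it reaches from about 0.425 to 1.025 m from the base axis. Payload 9.4 kg.
Tool frame: the origin (TCP) lies midway between the tips of the shut fingers; the grasp point (between the pads) lies 19 mm behind it (hold_point_z is the distance from the TCP to the grasp point, in m); x points along the fingers, z is the direction in which the jaws open and shut, and the axes are right-handed (so a half turn about x gives the same grasp; the last joint's range is limited). The gripper opens to 93 mm and grips with 3 to 60 N. Pads are 15 mm wide; open, the fingers measure 128 mm over their backs; the gripper's body (75 mm by 188 mm) begins 65 mm behind the grasp point.
Start: joints at [1.17, 0.599, -0.003, 1.599, 0.002, 0.943, -0.08], TCP at [0.231, -0.687, 0.219] pointing down, gripper open.
Joint ranges: [-2.57, 2.57], [-0.35, 1.97], [-1.29, 1.29], [0.11, 2.56], [-1.05, 4.19], [0.11, 1.86], [-2.63, 2.63]. Speed limits (rad/s): [2.22, 2.22, 3.01, 3.01, 3.14, 3.14, 3.14].

### API

Orientations are given as a unit quaternion [x, y, z, w].
In Python, from bench import * gives the robot as it stands.
- The arm moves only by the tool drive_tool, never from a script. Its arguments are lists of equal length, an entry for each row: "travel": the shift along the tool's x, y, z in mm, a list of three; "rot": the turn, a rotation vector about the tool's x, y, z in rad, a list of three; "jaw": the finger opening in mm, from 0 to 93. A call has 1 to 12 rows; each row is the pose to reach, as a shift and turn from the pose commanded when the call began, along the tool's axes at that moment; what a row does not reach only later rows make up. A row lasts 1/8 s, in which the tool goes at most 62.5 mm and 10.7 degrees, less where a joint would pass 70% of its speed; a pose out of reach is approached as far as the arm can. A call with a gripper value outside its range is refused whole. The fingers move at their own pace and stop on an object; "squeeze" is the grip in N (left out, the last holds). Time passes only in rows, so rows that repeat a pose let the fingers close. It gives the time, the measured TCP pose, the force and the opening at its end, in the units of the state.
- observe(): the state, without advancing time (a new reading comes with each control period).
- camera(name): name is "scene" or "top" or "wrist"; returns the picture (400x640x3 uint8, red, green, blue); there is no depth.
- camera_params(name): a dict with "fx", "fy", "cx", "cy" (pixels), "k1" (the pictures are not rectified: a ray, as slopes to the right and down, at radius r is drawn at 1 + k1 r^2 times it, then the intrinsics apply), "pose" (4x4, takes a point from camera to world coordinates); the wrist camera has in their place "hand_eye" (4x4, takes a point from camera to tool coordinates, whose origin is the TCP and whose axes are the tool frame's). Camera axes: x right, y up, looking along -z (the intrinsics and any distortion apply to the point x, -y, -z); pixel columns grow to the right and rows downward; lengths in m; the calibration is good to about 2 mm. A picture is of the moment at which its call begins: read the wrist's pose just before it. camera_params takes no time and is no camera call.
- hand_in(): hands the job in, once; it reports no verdict.
Trained networks look in the newest picture that a camera, given by its name, has taken for a name from the list of things; names that differ only in an ending like _2 or _b are one class to them, and where a whole thing is asked for, a point or a joint stands for the part that bears it (a point fixed in the world has none). Each returns a list of dicts, best first, with "conf" (0 to 1); they miss things now and then, are a little off and sometimes report something else, mostly with a low value. They report only what shows in the picture. A call takes as long as a camera call.
- silhouettes(query, camera): "pixels" (400x640 bool, what is visible of it) and "extent" ([left, top, width, height] in pixels, round what is visible of it).
The state is a dict: "time_s": time; "joint_pos": joint angles; "joint_velocities": joint speeds; "joint_efforts": joint torques, N m; "tcp_pos": TCP position; "tcp_rot": TCP orientation; "wrist_force": force on the tool from outside, world axes, zero at the start; "wrist_torque": the same for the moment, N m; "opening": opening from 0.0 (shut) to 1.0 (fully open).
Only numpy, scipy, OpenCV 4.12 (cv2) and the standard library are available. Lean on these libraries where they do the work, as an engineer would, in place of code of your own. Each camera call takes 0.05 s, during which the arm holds its last target.

## Working session

There is one attempt and no reset: what is moved stays moved. The work goes in short steps, Python scripts to look and compute and a tool call to move; the robot and the scene stay as the last step left them, time stands still between calls to the robot, and variables do not carry over. Pictures are saved under pics/ and viewed, and the job is handed in when it is done.

Besides the shell and the picture viewer there is one more tool, called after "Emit:" as name(argument=value, ...), one argument or row to a line, values as JSON. drive_tool: Moves the arm, as the interface text tells. Its arguments: {"type":"object","properties":{"travel":{"type":"array","items":{"type":"array","items":{"type":"number"}}},"rot":{"type":"array","items":{"type":"array","items":{"type":"number"}}},"jaw":{"type":"array","items":{"type":"number"}},"squeeze":{"type":"number"}},"required":["travel","rot","jaw"]}

```bash
ls; mkdir -p pics; python3 - <<'E'
from bench import *
import cv2
s=observe();print({k:s[k] for k in('time_s','tcp_pos','tcp_rot','wrist_force','opening')})
for n in('scene','top'):
    im=camera(n);cv2.imwrite(f'pics/{n}0.png',im[:,:,::-1]);print(n,camera_params(n))
    for q in('iron','lid_handle','rocker','start_key','stop_key','bottle','shaker','cup'):
        print(q,[(round(d['conf'],2),d['extent']) for d in silhouettes(q,n)[:2]])
print(camera_params('wrist'))
E
```

```text
pics
{'time_s': 0.0, 'tcp_pos': array([ 0.23050759, -0.68686519,  0.21776143]), 'tcp_rot': array([ 0.41310301,  0.5745583 , -0.41256183,  0.57360387]), 'wrist_force': array([-0.42287538, -0.66438219,  0.09373037]), 'opening': 0.996948675913673}
scene {'fx': 429.4594007744818, 'fy': 429.4594007744818, 'cx': 324.9472373378255, 'cy': 203.50948383824215, 'k1': -0.08385238904773243, 'pose': array([[ 0.74401413, -0.44150076,  0.50151775,  1.14069929],
       [ 0.6678561 ,  0.46861381, -0.57824678, -0.62564429],
       [ 0.02027825,  0.76516546,  0.64351427,  0.77474237],
       [ 0.        ,  0.        ,  0.        ,  1.        ]])}
iron [(0.75, [258.4, 121.6, 168.9, 146.2])]
lid_handle [(0.67, [312.3, 121.5, 95.0, 93.6])]
rocker [(0.39, [315.9, 151.2, 8.6, 10.8])]
start_key [(0.41, [288.2, 179.7, 10.5, 11.5])]
stop_key []
bottle [(0.69, [222.8, 162.1, 43.1, 113.5])]
shaker [(0.8, [358.0, 124.3, 23.7, 22.0])]
cup [(0.61, [289.2, 234.7, 33.5, 55.4]), (0.21, [272.8, 195.9, 6.9, 5.3])]
top {'fx': 435.34094266178533, 'fy': 435.34094266178533, 'cx': 324.4150076179681, 'cy': 201.0672513048278, '
[... 494 characters left out ...]
8])]
stop_key [(0.38, [348.9, 246.0, 11.1, 4.6])]
bottle [(0.61, [397.9, 197.1, 42.5, 41.6])]
shaker [(0.72, [200.8, 228.2, 32.8, 26.4]), (0.21, [325.7, 250.7, 9.8, 6.6])]
cup [(0.76, [372.8, 158.1, 31.4, 35.8])]
{'fx': 316.45091488276296, 'fy': 316.45091488276296, 'cx': 318.65939849278607, 'cy': 203.76091881569386, 'k1': -0.020166786143692123, 'hand_eye': array([[ 5.22650755e-04,  2.38839898e-01, -9.71058819e-01,
        -1.66116903e-01],
       [ 5.57212953e-04,  9.71058731e-01,  2.38840176e-01,
         6.54785826e-02],
       [ 9.99999708e-01, -6.65916550e-04,  3.74439894e-04,
         5.81990558e-04],
       [ 0.00000000e+00,  0.00000000e+00,  0.00000000e+00,
         1.00000000e+00]])}
```

View pics/top0.png

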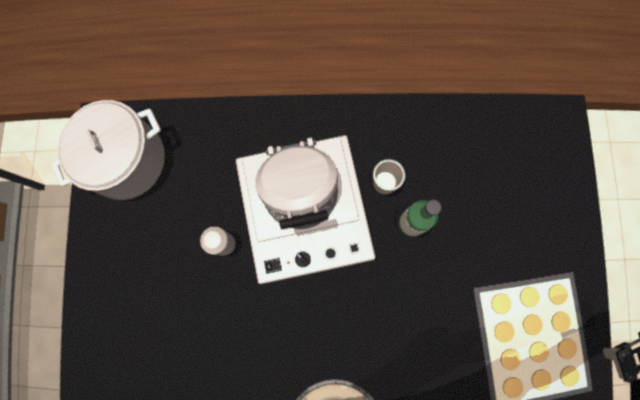

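View pics/scene0.png

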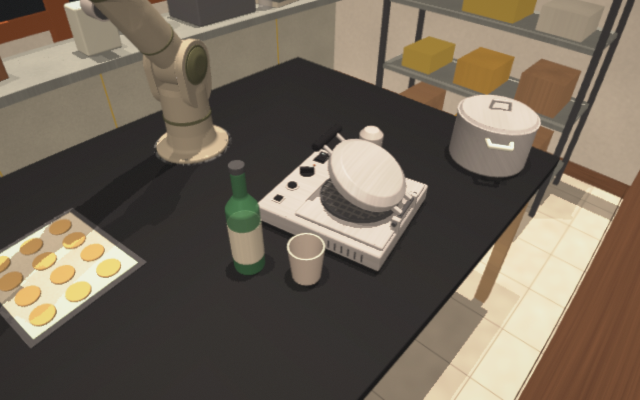

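```bash
python3 - <<'E'
import cv2
im=cv2.imread('pics/top0.png')[120:310,180:460];cv2.imwrite('pics/top0c.png',cv2.resize(im,None,fx=2.8,fy=2.8,interpolation=cv2.INTER_CUBIC))
im=cv2.imread('pics/scene0.png')[100:300,210:450];cv2.imwrite('pics/scene0c.png',cv2.resize(im,None,fx=3,fy=3,interpolation=cv2.INTER_CUBIC))
E
```

```text
(no output)
```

View pics/top0c.png

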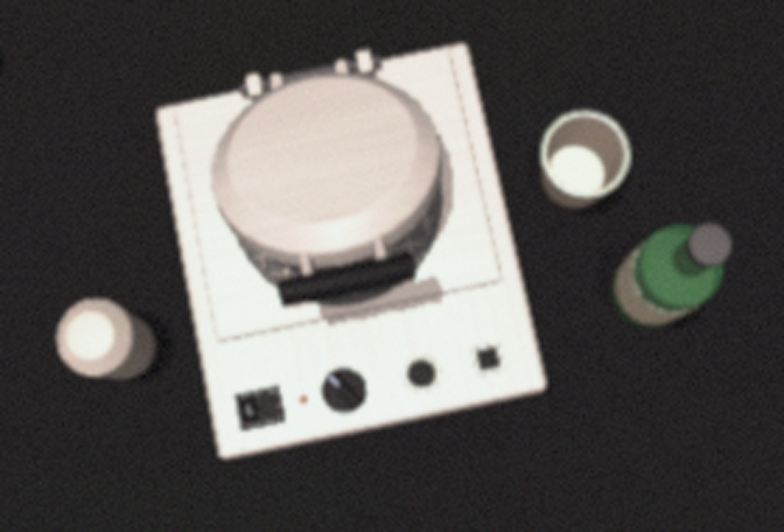

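View pics/scene0c.png

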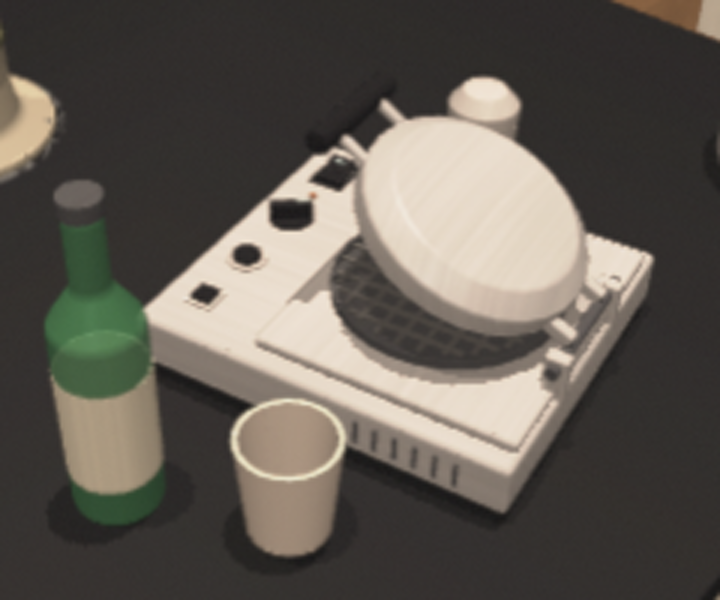

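```bash
cat > h.py <<'E'
import numpy as np, cv2
from scipy.optimize import least_squares
from scipy.spatial.transform import Rotation as R
from bench import *
def proj(p,cp,pose=None):
    T=cp['pose'] if pose is None else pose
    q=(np.atleast_2d(p)-T[:3,3])@T[:3,:3]
    u=np.c_[q[:,0]/-q[:,2], -q[:,1]/-q[:,2]]
    u=u*(1+cp['k1']*(u**2).sum(1))[:,None]
    return u*[cp['fx'],cp['fy']]+[cp['cx'],cp['cy']]
def w(p,X): # iron mm -> world
    p=np.atleast_2d(p)/1000.; c,s=np.cos(X[2]),np.sin(X[2])
    return np.c_[X[0]+c*p[:,0]-s*p[:,1],X[1]+s*p[:,0]+c*p[:,1],p[:,2]]
def hnd(a,y=0,dx=260,dz=20):
    return [145-dx*np.cos(a)-dz*np.sin(a)*1.0+2*0, y, 87+dx*np.sin(a)+dz*np.cos(a)] if 0 else [145-(dx*np.cos(a)-dz*np.sin(a)), y, 87+dx*np.sin(a)+dz*np.cos(a)]
E
python3 - <<'E'
from h import *
ct,cs=camera_params('top'),camera_params('scene')
top=[([-200,160,62],(218,457)),([-200,-160,62],(545,388)),([-160,112,70],(260,408)),([-160,-45,70],(421,373)),([-160,-110,70],(487,357)),([155,-160,62],(467,45)),([155,160,62],(160,107))]
sc=[([-160,-45,70],(247,255)),([-160,-110,70],(206,294)),([-200,-160,62],(148,315)),([155,-160,62],(500,487))]
Pt=np.array([a for a,_ in top],float);ut=np.array([b for _,b in top])/2.8+[180,120]
Ps=np.array([a for a,_ in sc],float);us=np.array([b for _,b in sc])/3+[210,100]
ht=np.array([(282,293),(412,266)])/2.8+[180,120]
hs=np.array([(320,138),(385,85)])/3+[210,100]
def res(X,full=True):
    H=np.array([hnd(X[3],-58+6),hnd(X[3],58-6)],float)
    return np.r_[(proj(w(Pt,X),ct)-ut).ravel(),(proj(w(Ps,X),cs)-us).ravel(),(proj(w(H[::-1],X),ct)-ht).ravel(),(proj(w(H,X),cs)-hs).ravel()]
r=least_squares(res,[.6,0,.2,.6],loss='soft_l1');X=r.x
print(X,np.degrees(X[2:]));print(np.round(res(X).reshape(-1,2),1))
np.save('X.npy',X)
for n,p in dict(rocker=[-160,132,76],start=[-160,-45,70],stop=[-160,-110,70],dial=[-160,30,81],handle=hnd(X[3]),hshut=hnd(0)).items():
    P=w(p,X)[0];print(n,P.round(4),np.hypot(*P[:2]).round(3))
s=observe();print(R.from_quat(s['tcp_rot']).as_matrix().round(3))
E
```

```text
[0.61931891 0.08265855 0.19424169 0.4549528 ] [11.12922908 26.06687539]
[[-0.1  0.1]
 [ 0.9  0.3]
 [-0.7 -0.9]
 [-0.2 -0.4]
 [ 0.2  0.3]
 [ 0.5 -1.9]
 [-1.5 -1. ]
 [-0.7 -1.2]
 [-1.1 -1.3]
 [-5.7 -0.7]
 [ 2.4 -3.9]
 [ 1.4 -1. ]
 [-1.6 -0.4]
 [-0.6  0.6]
 [-0.9 -0.3]]
rocker [0.4368 0.1813 0.076 ] 0.473
start [0.471  0.0076 0.07  ] 0.471
stop [ 0.4836 -0.0562  0.07  ] 0.487
dial [0.4565 0.0812 0.081 ] 0.464
handle [0.5411 0.0673 0.2192] 0.545
hshut [0.5065 0.0605 0.107 ] 0.51
[[-0.     0.948  0.318]
 [-0.     0.318 -0.948]
 [-1.    -0.     0.   ]]
```

```bash
cat >> h.py <<'E'
def ray(u,cp,pose=None):
    T=cp['pose'] if pose is None else pose
    v=(np.array(u,float)-[cp['cx'],cp['cy']])/[cp['fx'],cp['fy']]; x=v.copy()
    for _ in range(20): x=v/(1+cp['k1']*(x@x))
    d=T[:3,:3]@np.array([x[0],-x[1],-1]); return T[:3,3],d
def atz(u,z,cp,pose=None):
    o,d=ray(u,cp,pose); return o+d*(z-o[2])/d[2]
def rows(goal,yaw=None,s=None):
    """tool-frame shift in mm (and rot) from measured pose to world goal"""
    s=s or observe(); M=R.from_quat(s['tcp_rot']); t=M.inv().apply(np.array(goal)-s['tcp_pos'])*1000
    out=[t.round(1)]
    if yaw is not None:
        G=R.from_matrix(np.c_[[0,0,-1],[np.cos(yaw),np.sin(yaw),0],[np.sin(yaw),-np.cos(yaw),0]])
        out.append((M.inv()*G).as_rotvec().round(4))
    return out
E
python3 - <<'E'
from h import *
ct=camera_params('top');f=lambda u,z:atz(np.array(u)/2.8+[180,120],z,ct).round(3)
print('bottle top',f((709,245),.29),'shaker',f((92,335),.127),'cup',f((585,155),.095))
X=np.load('X.npy');h=w(hnd(X[3]),X)[0]
print(h,rows(h+[0,0,.13],X[2]),rows(h+[0,0,.03],X[2]))
E
```

```text
bottle top [ 0.553 -0.221  0.29 ] shaker [0.503 0.308 0.127] cup [ 0.674 -0.152  0.095]
[0.54105408 0.06726214 0.21921481] [array([-130.6,  534.3, -616.6]), array([0.1295, 0.    , 0.    ])] [array([ -30.6,  534.3, -616.6]), array([0.1295, 0.    , 0.    ])]
```

Emit:
drive_tool(
  travel=[
    [-60,0,0],
    [-120,10,-12],
    [-130,50,-58],
    [-131,100,-116],
    [-131,145,-168],
    [-131,190,-220],
    [-131,235,-272],
    [-131,280,-324],
    [-131,325,-376],
    [-131,370,-428],
    [-131,415,-480],
    [-131,460,-532],
  ],
  rot=[
    [0,0,0],
    [0,0,0],
    [0.01,0,0],
    [0.02,0,0],
    [0.03,0,0],
    [0.05,0,0],
    [0.06,0,0],
    [0.08,0,0],
    [0.09,0,0],
    [0.1,0,0],
    [0.12,0,0],
    [0.13,0,0],
  ],
  jaw=[0,0,0,0,0,0,0,0,0,0,0,0],
)

```text
time_s: 2.4
tcp_pos: [0.4736, -0.0942, 0.3501]
tcp_rot: [0.45, 0.545, -0.449, 0.546]
wrist_force: [0.5, -0.7, 0.6]
opening: 0.005
```

```bash
python3 - <<'E'
from h import *
X=np.load('X.npy');h=w(hnd(X[3]),X)[0]
print(rows(h+[0,0,.13],X[2]),observe()['joint_pos'].round(2))
E
```

```text
[array([   0.9,   97.2, -145.5]), array([-0.0012,  0.0006, -0.001 ])] [ 0.31  0.17 -0.27  1.95  0.05  1.02 -1.37]
```

Emit:
drive_tool(
  travel=[
    [0,35,-50],
    [0,70,-100],
    [0,97,-145],
    [0,97,-145],
    [0,97,-145],
  ],
  rot=[
    [0,0,0],
    [0,0,0],
    [0,0,0],
    [0,0,0],
    [0,0,0],
  ],
  jaw=[0,0,0,0,0],
)

```text
time_s: 3.02
tcp_pos: [0.5401, 0.0644, 0.3494]
tcp_rot: [0.449, 0.546, -0.45, 0.546]
wrist_force: [-0.5, -1.0, 0.2]
opening: 0.007
```

```bash
cat >> h.py <<'E'
def wristT(s):
    T=np.eye(4);T[:3,:3]=R.from_quat(s['tcp_rot']).as_matrix();T[:3,3]=s['tcp_pos'];return T@camera_params('wrist')['hand_eye']
def overlay(name,im,cp,T,X,a,fn):
    im=np.ascontiguousarray(im[:,:,::-1])
    for y in(-58,0,58):
        for dz in(20,32):
            u=proj(w(hnd(a,y,260,dz),X),cp,T)[0];cv2.circle(im,tuple(int(v) for v in u),3,(0,0,255),1)
    for p in([-160,112,67],[-160,30,81],[-160,-45,70],[-160,-110,70],[-200,160,62],[-200,-160,62]):
        u=proj(w(p,X),cp,T)[0]
        if abs(u).max()<2000: cv2.circle(im,tuple(int(v) for v in u),3,(0,200,0),1)
    cv2.imwrite(fn,im)
E
python3 - <<'E'
from h import *
X=np.load('X.npy');s=observe();im=camera('wrist');np.save('w1.npy',im);T=wristT(s);np.save('T1.npy',T)
overlay('wrist',im,camera_params('wrist'),T,X,X[3],'pics/w1.png')
im=camera('scene');overlay('scene',im,camera_params('scene'),None,X,X[3],'pics/s1.png')
E
```

```text
(no output)
```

View pics/w1.png

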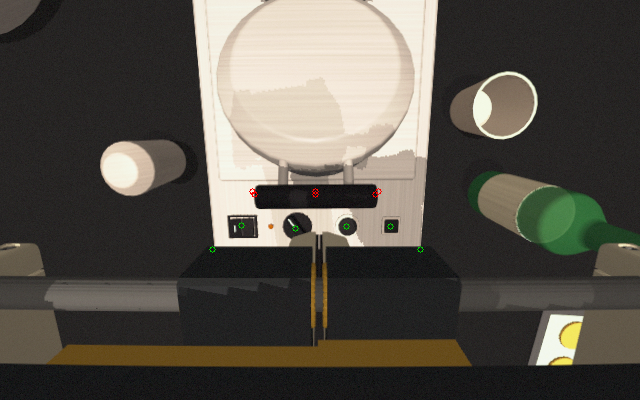

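View pics/s1.png

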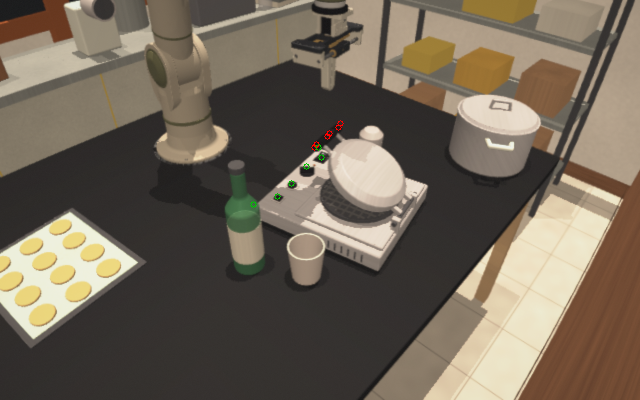

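```bash
python3 - <<'E'
from h import *
X=np.load('X.npy');s=observe()
for a in (.455,.4,.35,.3,.25,.2,.15,.1,.05,.02,0):
    p=np.array(hnd(a))+[-2,0,12]
    print(a,rows(w(p,X)[0],X[2],s))
E
```

```text
0.455 [array([118.4,  -0.3,  -3.7]), array([-0.0024,  0.0007,  0.0003])]
0.4 [array([131. ,  -7.2,  -3.7]), array([-0.0024,  0.0007,  0.0003])]
0.35 [array([142.7, -12.9,  -3.7]), array([-0.0024,  0.0007,  0.0003])]
0.3 [array([154.7, -18. ,  -3.7]), array([-0.0024,  0.0007,  0.0003])]
0.25 [array([166.9, -22.5,  -3.7]), array([-0.0024,  0.0007,  0.0003])]
0.2 [array([179.4, -26.3,  -3.7]), array([-0.0024,  0.0007,  0.0003])]
0.15 [array([192. , -29.6,  -3.7]), array([-0.0024,  0.0007,  0.0003])]
0.1 [array([204.8, -32.2,  -3.7]), array([-0.0024,  0.0007,  0.0003])]
0.05 [array([217.7, -34.1,  -3.7]), array([-0.0024,  0.0007,  0.0003])]
0.02 [array([225.4, -35. ,  -3.7]), array([-0.0024,  0.0007,  0.0003])]
0 [array([230.6, -35.5,  -3.7]), array([-0.0024,  0.0007,  0.0003])]
```

Emit:
drive_tool(
  travel=[
    [50,0,-4],
    [95,0,-4],
    [110,0,-4],
    [118,-1,-4],
    [125,-4,-4],
    [131,-7,-4],
    [137,-10,-4],
    [143,-13,-4],
  ],
  rot=[
    [0,0,0],
    [0,0,0],
    [0,0,0],
    [0,0,0],
    [0,0,0],
    [0,0,0],
    [0,0,0],
    [0,0,0],
  ],
  jaw=[0,0,0,0,0,0,0,0],
)

```text
time_s: 4.12
tcp_pos: [0.5267, 0.0657, 0.2079]
tcp_rot: [0.45, 0.545, -0.449, 0.546]
wrist_force: [-2.9, -2.0, 5.7]
opening: 0.003
```

```bash
python3 - <<'E'
from h import *
X=np.load('X.npy');s=observe();im=camera('scene');cv2.imwrite('pics/s2.png',im[:,:,::-1])
cv2.imwrite('pics/s2c.png',cv2.resize(im[60:280,230:450,::-1],None,fx=2.7,fy=2.7))
im=camera('wrist');cv2.imwrite('pics/w2.png',im[:,:,::-1]);print(s['wrist_force'],s['tcp_pos'])
E
```

```text
[-2.8732552  -1.95631711  5.68077733] [0.52668871 0.06574869 0.20791468]
```

View pics/s2c.png

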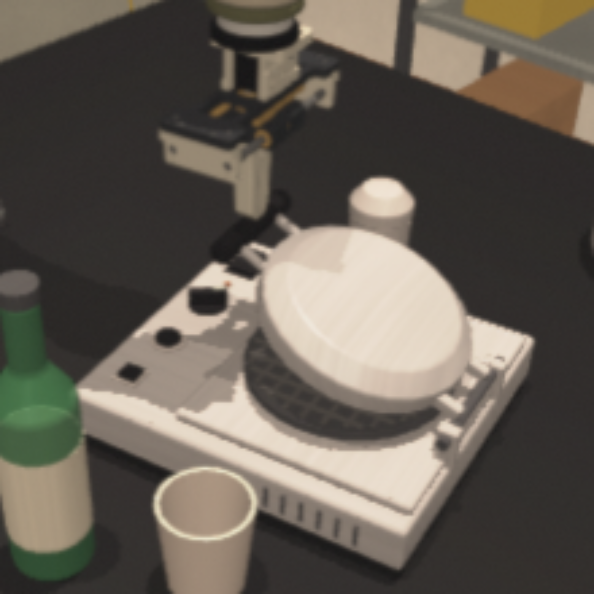

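View pics/w2.png

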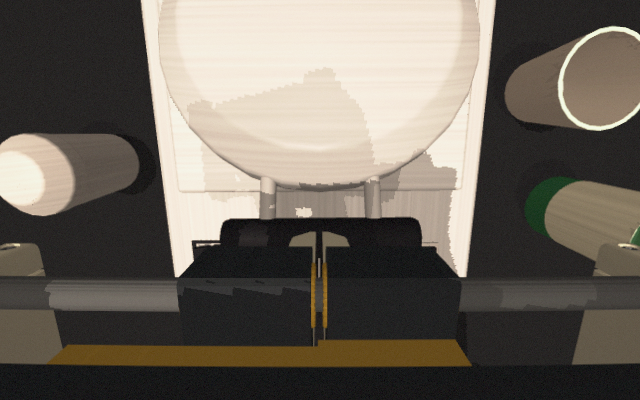

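Emit:
drive_tool(
  travel=[
    [9,-4,0],
    [18,-7,0],
    [27,-10,0],
    [36,-13,0],
    [45,-15,0],
    [54,-18,0],
    [63,-20,0],
    [72,-21,0],
    [80,-22,0],
    [85,-22,0],
    [88,-23,0],
    [90,-23,0],
  ],
  rot=[
    [0,0,0],
    [0,0,0],
    [0,0,0],
    [0,0,0],
    [0,0,0],
    [0,0,0],
    [0,0,0],
    [0,0,0],
    [0,0,0],
    [0,0,0],
    [0,0,0],
    [0,0,0],
  ],
  jaw=[0,0,0,0,0,0,0,0,0,0,0,0],
)

```text
time_s: 5.72
tcp_pos: [0.5049, 0.0621, 0.1185]
tcp_rot: [0.45, 0.545, -0.449, 0.547]
wrist_force: [-11.8, -2.6, 51.4]
opening: 0.0
```

Emit:
drive_tool(
  travel=[
    [0,0,0],
    [-5,0,0],
    [-40,0,0],
    [-90,0,0],
    [-90,0,0],
  ],
  rot=[
    [0,0,0],
    [0,0,0],
    [0,0,0],
    [0,0,0],
    [0,0,0],
  ],
  jaw=[0,0,0,0,0],
)

```text
time_s: 6.35
tcp_pos: [0.5066, 0.0626, 0.2097]
tcp_rot: [0.451, 0.544, -0.447, 0.548]
wrist_force: [0.2, -0.6, -0.0]
opening: 0.006
```

```bash
python3 - <<'E'
from h import *
X=np.load('X.npy');s=observe();print(s['wrist_force'],s['tcp_pos'],s['joint_pos'].round(2))
im=camera('wrist');overlay('wrist',im,camera_params('wrist'),wristT(s),X,0,'pics/w3.png')
im=camera('scene');overlay('s',im,camera_params('scene'),None,X,0,'pics/s3.png')
a=cv2.imread('pics/s3.png');cv2.imwrite('pics/s3c.png',cv2.resize(a[60:280,230:450],None,fx=2.7,fy=2.7))
for p in([-160,132,100],[-160,132,79],[-160,132,69],[-160,-45,100],[-160,-45,70],[-160,-45,65]): print(p,rows(w(p,X)[0],X[2],s))
E
```

```text
[ 0.21182627 -0.55081389 -0.04962162] [0.50662689 0.06257294 0.20973063] [ 0.03  0.37 -0.34  2.08  0.19  0.71 -1.82]
[-160, 132, 100] [array([ 109.4,  -46.4, -129.9]), array([-0.0008, -0.    , -0.0072])]
[-160, 132, 79] [array([ 130.4,  -46.6, -129.9]), array([-0.0008, -0.    , -0.0072])]
[-160, 132, 69] [array([ 140.4,  -46.7, -129.9]), array([-0.0008, -0.    , -0.0072])]
[-160, -45, 100] [array([109.4, -46.3,  47.1]), array([-0.0008, -0.    , -0.0072])]
[-160, -45, 70] [array([139.4, -46.5,  47.1]), array([-0.0008, -0.    , -0.0072])]
[-160, -45, 65] [array([144.4, -46.5,  47.1]), array([-0.0008, -0.    , -0.0072])]
```

View pics/s3c.png

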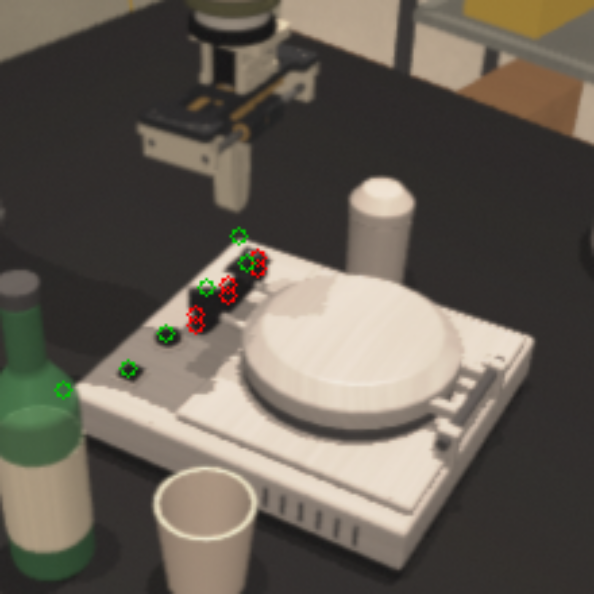

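View pics/w3.png

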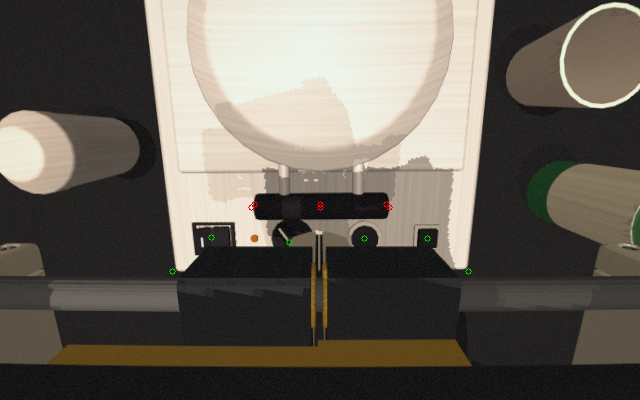

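Emit:
drive_tool(
  travel=[
    [0,-20,-50],
    [0,-40,-100],
    [20,-46,-130],
    [70,-46,-130],
    [105,-46,-130],
    [122,-46,-130],
    [128,-47,-130],
    [133,-47,-130],
    [137,-47,-130],
    [140,-47,-130],
    [142,-47,-130],
    [142,-47,-130],
  ],
  rot=[
    [0,0,0],
    [0,0,0],
    [0,0,0],
    [0,0,0],
    [0,0,0],
    [0,0,0],
    [0,0,0],
    [0,0,0],
    [0,0,0],
    [0,0,0],
    [0,0,0],
    [0,0,0],
  ],
  jaw=[0,0,0,0,0,0,0,0,0,0,0,0],
)

```text
time_s: 7.95
tcp_pos: [0.4337, 0.181, 0.0678]
tcp_rot: [0.45, 0.545, -0.448, 0.547]
wrist_force: [-9.1, -1.4, 52.9]
opening: 0.002
```

```bash
python3 - <<'E'
from h import *
X=np.load('X.npy');s=observe();print(s['wrist_force'],s['wrist_torque'],s['tcp_pos'],s['joint_pos'].round(2))
for p in([-160,132,69],): print(p,rows(w(p,X)[0],X[2],s))
E
```

```text
[-9.12029322 -1.44081827 52.9260629 ] [-0.36434817  2.2111445   0.00388799] [0.43366336 0.18096391 0.06780778] [-0.37  0.56 -0.21  2.29  0.38  0.31 -2.28]
[-160, 132, 69] [array([-1.2,  3.2,  0.3]), array([-0.0001, -0.0001, -0.0042])]
```

Emit:
drive_tool(
  travel=[
    [-4,0,0],
    [-30,0,0],
    [-70,-20,40],
    [-90,-40,90],
    [-90,-40,90],
  ],
  rot=[
    [0,0,0],
    [0,0,0],
    [0,0,0],
    [0,0,0],
    [0,0,0],
  ],
  jaw=[0,0,0,0,0],
)

```text
time_s: 8.57
tcp_pos: [0.4109, 0.0799, 0.1561]
tcp_rot: [0.451, 0.543, -0.451, 0.545]
wrist_force: [-0.2, 0.2, -1.0]
opening: 0.006
```

```bash
python3 - <<'E'
from h import *
X=np.load('X.npy');s=observe();print(s['wrist_force'],s['tcp_pos'],s['joint_pos'].round(2))
im=camera('wrist');overlay('wrist',im,camera_params('wrist'),wristT(s),X,0,'pics/w4.png')
cv2.imwrite('pics/w4r.png',cv2.resize(im[150:300,130:330,::-1],None,fx=4,fy=4))
im=camera('scene');cv2.imwrite('pics/s4c.png',cv2.resize(im[120:220,260:400,::-1],None,fx=5,fy=5))
for p in([-160,-45,100],[-160,-45,70],[-160,-45,65]): print(p,rows(w(p,X)[0],X[2],s))
E
```

```text
[-0.20692621  0.2237941  -0.97644912] [0.410854   0.07987875 0.15606361] [-0.05  0.36 -0.37  2.32  0.28  0.49 -2.02]
[-160, -45, 100] [array([56.3, 45.7, 82. ]), array([-0.008 ,  0.0021, -0.0016])]
[-160, -45, 70] [array([86.3, 45.6, 82. ]), array([-0.008 ,  0.0021, -0.0016])]
[-160, -45, 65] [array([91.3, 45.6, 82. ]), array([-0.008 ,  0.0021, -0.0016])]
```

View pics/w4.png

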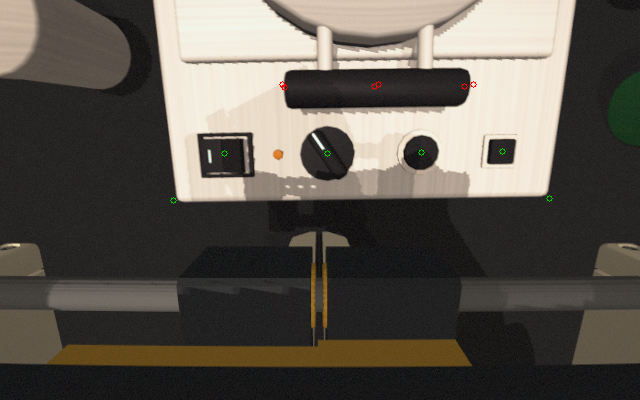

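View pics/w4r.png

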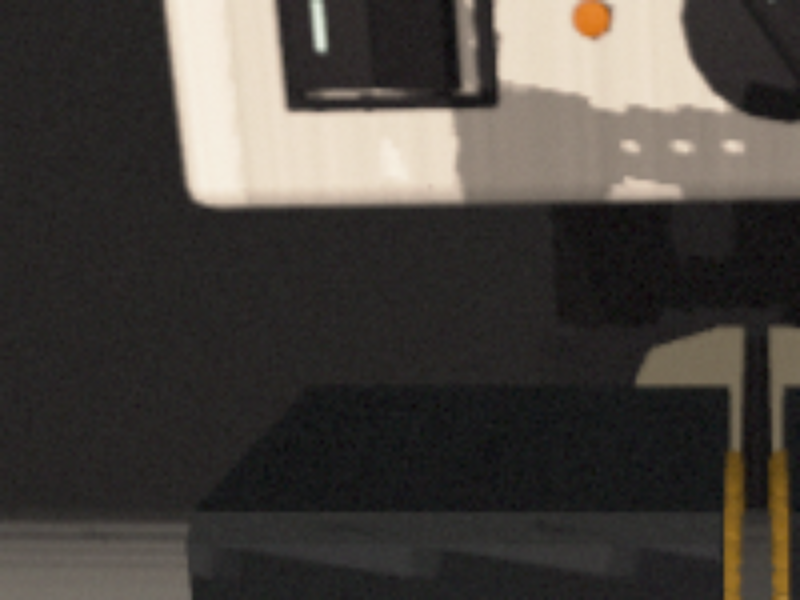

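View pics/s4c.png

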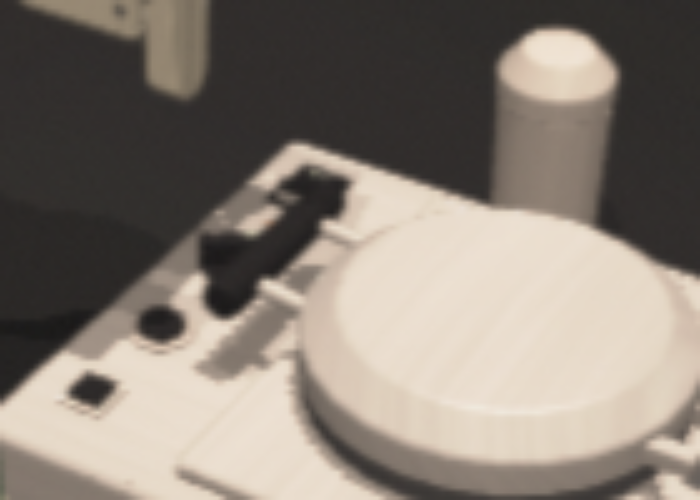

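Emit:
drive_tool(
  travel=[
    [0,30,50],
    [20,46,82],
    [60,46,82],
    [78,46,82],
    [84,46,82],
    [87,46,82],
    [90,46,82],
    [92,46,82],
    [93,46,82],
    [93,46,82],
  ],
  rot=[
    [0,0,0],
    [0,0,0],
    [0,0,0],
    [0,0,0],
    [0,0,0],
    [0,0,0],
    [0,0,0],
    [0,0,0],
    [0,0,0],
    [0,0,0],
  ],
  jaw=[0,0,0,0,0,0,0,0,0,0],
)

```text
time_s: 9.93
tcp_pos: [0.4725, 0.0137, 0.0651]
tcp_rot: [0.45, 0.545, -0.448, 0.548]
wrist_force: [-11.2, 3.7, 55.0]
opening: 0.004
```

```bash
python3 - <<'E'
from h import *
X=np.load('X.npy');s=observe();print(s['wrist_force'],s['tcp_pos'],rows(w([-160,-45,65],X)[0],X[2],s))
E
```

```text
[-11.17660145   3.69939722  55.03071746] [0.47254517 0.0137237  0.06512104] [array([ 0.1, -2.7,  5.7]), array([ 0.0007,  0.0011, -0.0041])]
```

Emit:
drive_tool(
  travel=[
    [0,0,0],
  ],
  rot=[
    [0,0,0],
  ],
  jaw=[0],
)

```text
time_s: 10.05
tcp_pos: [0.4726, 0.0137, 0.0651]
tcp_rot: [0.45, 0.545, -0.448, 0.548]
wrist_force: [-11.1, 3.6, 54.7]
opening: 0.003
```

```bash
python3 - <<'E'
from h import *
for i in range(4):
    im=camera('wrist' if i%2 else 'scene'); s=observe();print(s['wrist_force'].round(1),s['tcp_pos'].round(4))
    cv2.imwrite(f'pics/k{i}.png',cv2.resize(im[:,:,::-1],None,fx=1,fy=1) if i%2 else cv2.resize(im[120:220,240:380,::-1],None,fx=5,fy=5))
E
```

```text
[-11.1   4.8  54.7] [0.4725 0.0137 0.0651]
[-11.1   3.1  54.7] [0.4725 0.0137 0.0651]
[-10.6   3.6  54.3] [0.4725 0.0137 0.0651]
[-10.7   4.   54.9] [0.4725 0.0137 0.0651]
```

View pics/k0.png

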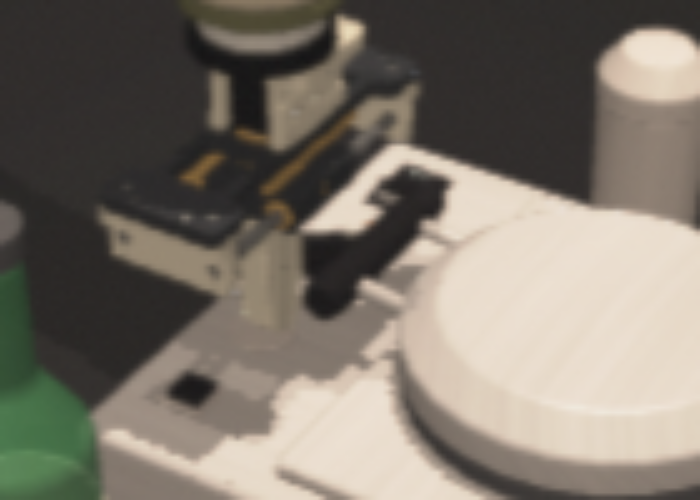

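View pics/k1.png

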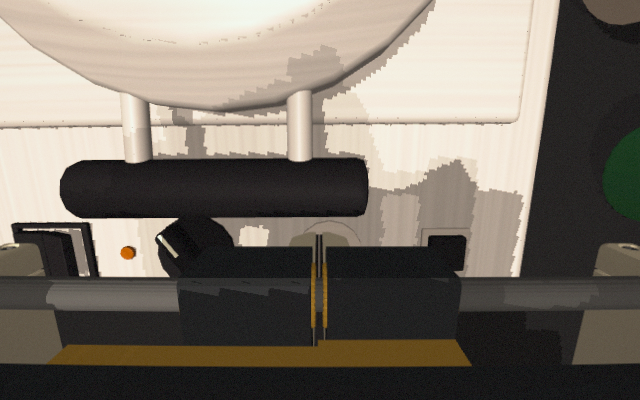

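Emit:
drive_tool(
  travel=[
    [-4,0,0],
    [-20,0,0],
    [-60,0,0],
    [-100,-20,0],
    [-100,-45,-10],
    [-100,-50,-10],
    [-100,-50,-10],
    [-100,-50,-10],
  ],
  rot=[
    [0,0,0],
    [0,0,0],
    [0,0,0],
    [0,0,0],
    [0,0,0],
    [0,0,0],
    [0,0,0],
    [0,0,0],
  ],
  jaw=[0,0,0,0,0,0,0,0],
)

```text
time_s: 11.25
tcp_pos: [0.422, 0.0131, 0.1614]
tcp_rot: [0.449, 0.546, -0.449, 0.546]
wrist_force: [0.1, -1.3, -1.2]
opening: 0.009
```

```bash
python3 - <<'E'
from h import *
X=np.load('X.npy');s=observe();print(s['wrist_force'],s['tcp_pos'])
im=camera('wrist');overlay('wrist',im,camera_params('wrist'),wristT(s),X,0,'pics/w5.png')
im=camera('scene');overlay('s',im,camera_params('scene'),None,X,0,'pics/s5.png')
im=camera('top');cv2.imwrite('pics/top5.png',im[:,:,::-1])
cv2.imwrite('pics/top5c.png',cv2.resize(im[120:310,180:460,::-1],None,fx=2.8,fy=2.8,interpolation=cv2.INTER_CUBIC))
E
```

```text
[ 0.08173701 -1.2867673  -1.22037698] [0.42204208 0.01307166 0.16143443]
```

View pics/w5.png

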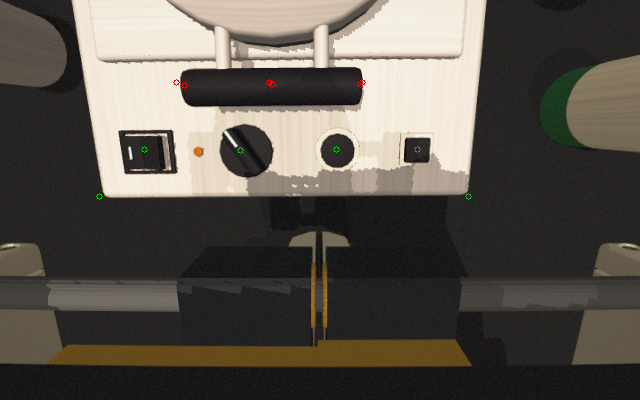

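View pics/s5.png

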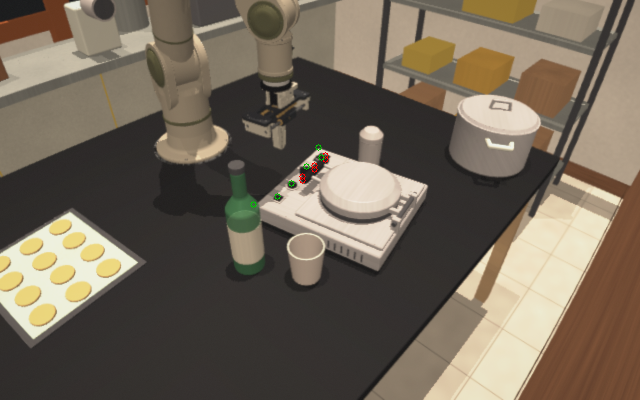

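View pics/top5c.png

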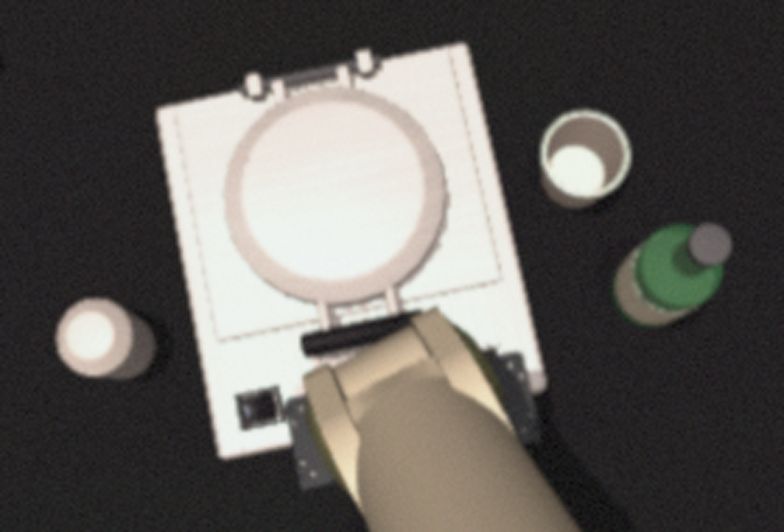

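```bash
python3 - <<'E'
import cv2,numpy as np
a=cv2.imread('pics/w3.png')[215:260,185:245];b=cv2.imread('pics/w5.png')[125:178,112:182]
a=cv2.resize(a,(390,300),interpolation=3);b=cv2.resize(b,(390,300),interpolation=3)
cv2.imwrite('pics/cmp.png',cv2.convertScaleAbs(np.hstack([a,b]),alpha=1.6))
E
```

```text
(no output)
```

View pics/cmp.png

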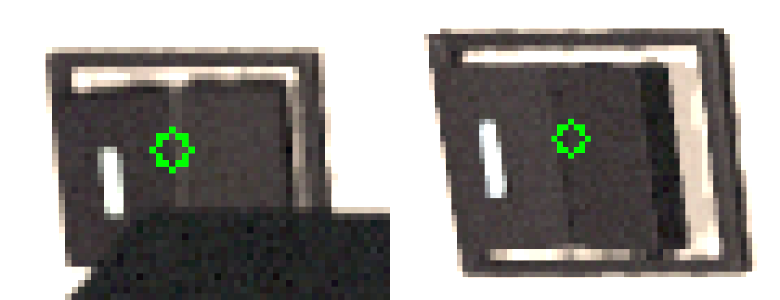

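The comparison shows the rocker before the press on the left and after it on the right. Before, the outer half stands up and covers the bezel. Now the outer half is level and the inner end stands up, with its dark end face visible, so the switch is on. The start key is back up, the lid is shut, and the hand is clear.

```bash
python3 -c "
from bench import *
print(hand_in())"
```

```text
the job is handed in; nothing more can be done
None
```

The job is done and handed in at about 11.4 s: I shut the lid, pressed the rocker to on, then pressed the start key and released it.

- **Lid:** pushed down by the bar along its arc until it met a firm stop. The fingertip was at z = 118.5 mm with 51 N on it; the bar top should be at 119 mm when shut. The pictures taken afterwards show the lid flat.
- **Rocker:** pressed on the outer half to a firm stop at 67.8 mm with 53 N, about 1 mm below the 69 mm expected. The wrist picture shows the outer half level and the inner end standing up, so I took it as on.
- **Start key:** pressed to a firm stop at z = 65.1 mm with 55 N; 65 mm is right in. The fingertip was about 6 mm off the key's centre, towards the dial, and still on the key. After I lifted off, the key lined up with its expected "up" position in the wrist picture.
- **Left alone:** I did not touch the stop key. The bottle, shaker and cup are at the same places in the top picture as before.
- **Finish:** the hand was clear, with only about 1–2 N of sensor noise on the wrist.

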